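# Press a wooden doll's head onto its body in the sprung glue press and hold it

### The job

Glue up the wooden doll: stand its body, dowel up, in the round nest of the sprung press, then set the drum-shaped head on the dowel until it sits on the shoulders. Press down on the head, gently, so that the sprung table sinks to 12 mm below its rest position (pointer between the two marks), keep it there for at least two seconds without driving it to the bottom, and finish while still holding it pressed there. Leave the other things on the bench where they are.

Things in the scene. Friction and masses are not known exactly. Their poses are not given: they have to be found in the camera images.
- doll_body: the doll's body, turned pale wood, loose, about 90 g, standing upright on the bench at the start. Round foot 46 mm in diameter up to 12 mm high, tapering to a straight cylinder 36 mm in diameter from 21 mm to 56 mm high (grip it there, across the sides), flat shoulders at 56 mm; a dowel 11 mm in diameter stands up from the middle of the shoulders and ends in a bevelled tip at 70 mm. Origin: centre of the underside; z up along the dowel. Round, so its yaw does not matter
- shoulder (a point): centre of the body's shoulders at the foot of the dowel, 56 mm above the body's underside; z up along the dowel (the dowel's tip is 14 mm above this point)
- doll_head: the doll's head, a plain drum of pale turned wood, loose, about 45 g, 40 mm in diameter and 36 mm high with a flat closed top, standing on the bench with its hole downwards at the start. Blind hole in the middle of the underside, 14 mm in diameter and 18 mm deep, so it goes over the 11 mm dowel and sits on the shoulders. Origin: centre of the underside (the hole's mouth); z up. Round, so its yaw does not matter
- nest (a point): centre of the floor of the nest, the round recess on top of the press's sprung table; z up. The nest's ring is 12 mm high, 50 mm inside and 64 mm outside diameter, so the body's foot drops in with 2 mm to spare all round. Its floor is 85 mm above the bench with the table at rest and sinks with the table
- press_table (a joint): travel of the press's sprung table downwards, in m: 0 at rest (top), 0.012 wanted, 0.026 hard stop at the bottom. The spring carries the body and head without sinking; it starts to sink at about 3 N of push and 12 mm takes about 10 N (0.6 N more per mm). It springs back when let go
- press: the glue press, fixed to the bench: grey base plate 140 x 140 x 15 mm, on it the aluminium sprung table 90 x 90 mm, 85 mm high, carrying the nest at its centre; 62 mm from the centre along the press's own +x stands a slim post, 110 mm high, with two dark marks, and a small pointer on the table moves down beside it: the marks' band is about 9 to 15 mm of travel. Origin: centre of the base's underside, straight below the nest; z up
- spool: bystander: wooden spool, waisted, 42 mm in diameter, 50 mm high; origin: centre of its underside
- finial: bystander: wooden finial, foot 40 mm in diameter, pointed top, 62 mm high; origin: centre of its underside
- jar: bystander: clear jar with a red lid, 64 mm in diameter, 100 mm high; origin: centre of its underside
- glue_bottle: bystander: white glue bottle with an orange cap, 54 mm in diameter, 150 mm high; origin: centre of its underside
- pine_block: bystander: pine block 60 x 120 x 36 mm; origin: centre of its underside
- egg_cup: bystander: wooden egg cup, 48 mm in diameter, 55 mm high; origin: centre of its underside
- screwdriver: bystander: screwdriver about 200 mm long, lying on the bench on the robot's left (+y); origin: on its underside at the middle, its x runs from handle to tip

How it is judged:
On the way, in this order (a step that is already met when the one before it is completed fails the run):
1. the body stands in the nest, let go (horizontal distance between doll_body and nest below 0.006 m and z of doll_body in the frame of nest below 0.004 m and angle between doll_body's own z axis and vertical below 0.1 rad and contact force between the fingers and doll_body below 0.1 N), for 0.2 s.
2. the head is on the dowel (horizontal distance between doll_body and nest below 0.006 m and z of doll_body in the frame of nest below 0.004 m and angle between doll_body's own z axis and vertical below 0.1 rad and horizontal distance between doll_head and shoulder below 0.004 m and z of doll_head in the frame of shoulder between -0.003 and 0.006 m and angle between doll_head's own z axis and vertical below 0.12 rad), for 0.1 s.
3. the head is seated and the table kept pressed 9 to 15 mm for 2 s (horizontal distance between doll_body and nest below 0.006 m and z of doll_body in the frame of nest below 0.004 m and angle between doll_body's own z axis and vertical below 0.1 rad and horizontal distance between doll_head and shoulder below 0.004 m and z of doll_head in the frame of shoulder between -0.003 and 0.003 m and angle between doll_head's own z axis and vertical below 0.12 rad and value of joint press_table between 0.009 and 0.015 m and contact force between the fingers and doll_head above 4 N and contact force between doll_head and doll_body above 4 N), for 2 s.
At the end, for the whole second after the job is handed in: Body upright in the nest (6 mm of centre, 4 mm of floor); head on the dowel down to the shoulders (3 mm, centred within 4 mm); gripper still pressing on or holding the head, pushing it on the body with over 4 N; sprung table still, 9 to 15 mm below rest (all of step 3 and velocity of joint press_table between -0.01 and 0.01 m/s); the arm keeps its last pose, push and grip.
It fails at once if the table is driven to the bottom (more than 21 mm) (value of joint press_table above 0.021 m).
It fails at once if a bystander is moved more than 30 mm (distance of any of spool, finial, jar, glue_bottle, pine_block, egg_cup, screwdriver from where it was at the start of the episode above 0.03 m).
It also fails if it takes over 64 s, if anything falls off the work surface, if the arm or the gripper's body presses on something with over 40 N, if the wrist force passes 120 N, or if a joint passes its speed limit or range.

### The arm

A 7-joint arm with a two-finger parallel gripper is mounted at the origin on the work surface. World frame = base frame: x ahead of the robot, y to its left, z up, the work surface at z = 0. Lengths are in m, angles in rad, forces in N, time in s.
With the tool pointing down it reaches from about 0.4 to 0.85 m from the base axis. Payload 4.5 kg.
Tool frame: the origin (TCP) lies between the finger pads; the fingertips stand 11 mm ahead of it and the grasp point (between the pads) lies 8 mm behind it; z points along the fingers, y is the line along which they close (so a half turn about z gives the same grasp; the last joint's range is limited). The gripper opens to 85 mm and grips with 20 to 120 N. Pads are 22 mm wide; open, the fingers measure 114 mm over their backs; the gripper's body (76 mm by 85 mm) begins 54 mm behind the grasp point. The pads swing forward as they close: fully open they stand 13 mm farther back than shut.
Start: joints at [1.325, 0.689, -0.195, 1.565, 0.157, 0.902, -0.215], TCP at [0.173, -0.601, 0.242] pointing down, gripper open.
Joint ranges: [-3.01, 3.01], [-0.46, 2.08], [-1.47, 1.51], [0.13, 2.56], [-1, 4.14], [0.04, 2.09], [-2.66, 2.66]. Speed limits (rad/s): [2.57, 2.57, 3.14, 3.14, 3.14, 3.14, 3.14].

### API

Orientations are given as [roll, pitch, yaw] about the fixed x, y, z axes, in that order (R = Rz(yaw) Ry(pitch) Rx(roll)).
In Python, from workcell import env, cams, workorder gives the robot as it stands. The module is installed in compiled form; this text tells all that it offers.
- The arm moves only by the tool play_rows, never from a script. Its argument "steps" is a list that holds one entry, the list of rows, each a list of 5 numbers: the shift along the tool's x, y, z in m, then the turn about the tool's z in rad, then the finger opening in m, from 0 to 0.0854. In form: [[[tx, ty, tz, turn, jaw], ...]]. A call has 1 to 20 rows; each row shifts and turns the commanded pose from where the row before left it, along the tool's axes as they then stand; what a row does not reach is not made up. A row lasts 1/12 s, in which the tool goes at most 41.7 mm and 7.16 degrees, less where a joint would pass 70% of its speed; a pose out of reach is approached as far as the arm can. A call is refused whole if a number of a shift passes 0.0417 or a number of a turn 0.125, either way. A call with a gripper value outside its range is refused whole. The fingers move at their own pace and stop on an object; "squeeze" is the grip in N (left out, the last holds). Time passes only in rows, so rows that do not move let the fingers close. It gives the time, the measured TCP pose, the force, the opening and the grip force at its end, in the units of the state.
- env.observe(): the state, without advancing time (a new reading comes with each control period).
- cams.capture(name): name is "scene" or "top" or "wrist"; returns a dict with "img" (420x560x3 uint8, red, green, blue), "camera_matrix" (3x3 intrinsics, pixels), "dist_coeffs" ([k1, k2, p1, p2, k3] as OpenCV has them; the pictures are not rectified), "pose" (4x4, takes a point from camera to world coordinates); the wrist camera has in their place "hand_eye" (4x4, takes a point from camera to tool coordinates, whose origin is the TCP and whose axes are the flange's). Camera axes: x right, y down, z forward; pixel columns grow to the right and rows downward; lengths in m; the calibration is good to about 2 mm. A picture is of the moment at which its call begins: read the wrist's pose just before it. There is no depth.
- workorder.close_job(): hands the job in; it is judged then, once.
The state is a dict: "clock": time; "joint_positions": joint angles; "joint_vel": joint speeds; "tau": joint torques, N m; "tool_pos": TCP position; "eef_rot": TCP orientation; "force": force on the tool from outside, world axes, zero at the start; "moment": the same for the moment, N m; "finger_gap": finger opening in m; "grasp_force": force on a finger pad.
Only numpy, scipy, OpenCV 4.12 (cv2) and the standard library are available. Lean on these libraries where they do the work, as an engineer would, in place of code of your own. Each camera call takes 0.05 s, during which the arm holds its last target. There are 200 camera calls.

## Working session

There is one attempt and no reset: what is moved stays moved. The work goes in short steps, Python scripts to look and compute and a tool call to move; the robot and the scene stay as the last step left them, time stands still between calls to the robot, and variables do not carry over. Pictures are saved under pics/ and viewed, at most 10 in all, crops included, and the job is handed in when it is done.

Besides the shell and the picture viewer there is one more tool, called in YAML: its name, and indented under it one key for each argument. play_rows: Moves the arm, as the interface text tells. Its arguments: {"type":"object","properties":{"steps":{"type":"array","items":{"type":"array","items":{"type":"array","items":{"type":"number"}}}},"squeeze":{"type":"number"}},"required":["steps"]}

```bash
mkdir -p pics
cat > h.py <<'E'
import numpy as np, cv2
from scipy.spatial.transform import Rotation as R
from workcell import env, cams, workorder
def tool():
    s=env.observe(); T=np.eye(4); T[:3,:3]=R.from_euler('xyz',s['eef_rot']).as_matrix(); T[:3,3]=s['tool_pos']; return s,T
def shot(name,fn=None):
    s,T=tool(); c=cams.capture(name)
    P=c['pose'] if name!='wrist' else T@np.array(c['hand_eye'])
    if fn: cv2.imwrite('pics/'+fn,c['img'][:,:,::-1])
    return c,np.array(P)
def px2w(c,P,uv,z):
    n=cv2.undistortPoints(np.array([[uv]],float),np.array(c['camera_matrix']),np.array(c['dist_coeffs'],float))[0,0]
    d=P[:3,:3]@np.array([n[0],n[1],1]); o=P[:3,3]; return o+d*(z-o[2])/d[2]
def w2px(c,P,p):
    I=np.linalg.inv(P); r=cv2.Rodrigues(I[:3,:3])[0]
    return cv2.projectPoints(np.array([p],float),r,I[:3,3],np.array(c['camera_matrix']),np.array(c['dist_coeffs'],float))[0][0,0]
E
python3 - <<'E'
from h import *
print(env.observe())
for n in('top','scene'):
    c,P=shot(n,n+'0.png'); print(n,P.round(3).tolist(),np.array(c['camera_matrix']).round(1).tolist(),c['dist_coeffs'])
print(np.array(cams.capture('wrist')['hand_eye']).round(4))
E
```

```text
{'clock': 0.0, 'joint_positions': array([ 1.32480767,  0.68999912, -0.19452824,  1.56639432,  0.15729558,
        0.90251847, -0.21509339]), 'joint_vel': array([ 0.00092362,  0.00046842,  0.00157276,  0.00133555, -0.00045632,
        0.00027501,  0.00140332]), 'tau': array([ 1.07703452e-04, -5.39601874e+01, -1.26702357e+00, -1.58540279e+01,
        8.88627110e-03,  9.42025596e-03, -8.99115406e-06]), 'tool_pos': array([ 0.17237044, -0.60007064,  0.24146157]), 'eef_rot': array([-3.13967079e+00,  1.30929557e-04,  2.79894252e-01]), 'force': array([-0.08726184, -0.3379722 , -0.24868933]), 'moment': array([ 0.02527378, -0.05122965, -0.03878027]), 'grasp_force': 0.0, 'finger_gap': 0.08542731390925243}
top [[-0.017, -0.997, 0.075, 0.528], [-1.0, 0.019, 0.014, 0.033], [-0.016, -0.075, -0.997, 1.101], [0.0, 0.0, 0.0, 1.0]] [[456.9, 0.0, 278.0], [0.0, 456.9, 207.4], [0.0, 0.0, 1.0]] [-0.0616978  0.         0.         0.         0.       ]
scene [[-0.458, 0.691, -0.558, 1.124], [0.889, 0.355, -0.29, 0.3], [-0.002, -0.629, -0.777, 0.827], [0.0, 0.0, 0.0, 1.0]] [[418.9, 0.0, 276.1], [0.0, 418.9, 204.0], [0.0, 0.0, 1.0]] [0.02476961 0.         0.         0.         0.        ]
[[ 7.000e-04 -9.531e-01 -3.027e-01  7.730e-02]
 [ 1.000e+00  9.000e-04 -4.000e-04 -9.000e-04]
 [ 7.000e-04 -3.027e-01  9.531e-01 -1.315e-01]
 [ 0.000e+00  0.000e+00  0.000e+00  1.000e+00]]
```

View pics/top0.png

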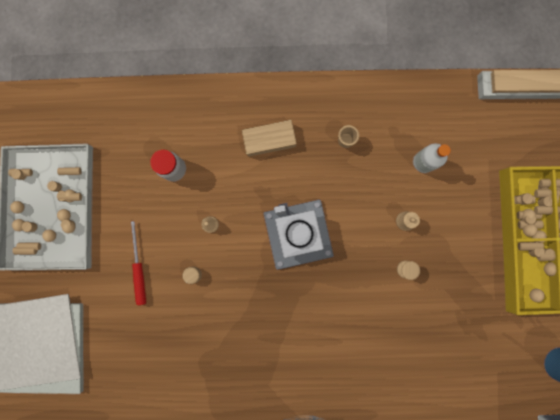

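View pics/scene0.png

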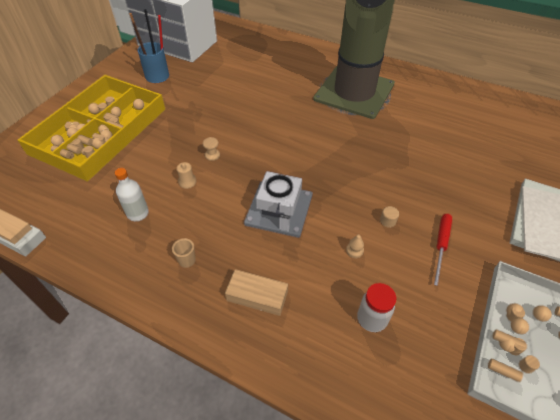

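Top view: body at about (410,220), head (191,275), spool (409,270), finial (210,225), nest ring (300,234). In the scene view the body is at (186,175), the head at (390,217) and the spool at (211,149).

Run:
```python
from h import *
c,P=shot('top'); s,Q=shot('scene')
for n,uv,z in [('dowel tip',(412,219),.07),('head top',(191,275),.036),('nest rim',(300,234),.097),('spool',(409,270),.05),('post',(280,210),.11)]: print(n,px2w(c,P,uv,z).round(4))
t=[cv2.resize(c['img'][v-25:v+25,u-33:u+33],(396,300),interpolation=cv2.INTER_CUBIC) for u,v in[(410,220),(191,275),(300,234)]]
t.append(cv2.resize(s['img'][150:200,153:219],(396,300),interpolation=cv2.INTER_CUBIC))
cv2.imwrite('pics/m.png',np.vstack([np.hstack(t[:2]),np.hstack(t[2:])])[:,:,::-1])
```

```text
dowel tip [ 0.5733 -0.254   0.07  ]
head top [0.4538 0.254  0.036 ]
nest rim [0.5438 0.0007 0.097 ]
spool [ 0.4576 -0.2484  0.05  ]
post [0.5964 0.0435 0.11  ]
```

View pics/m.png

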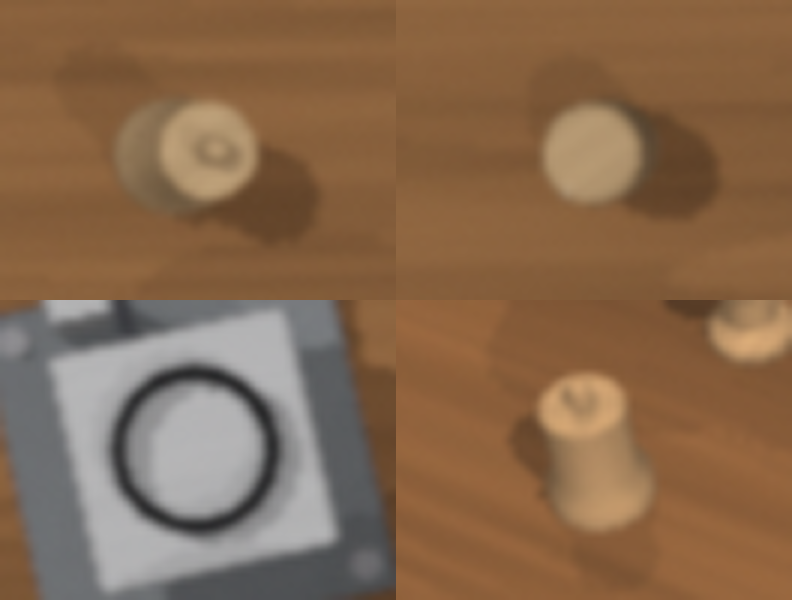

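The shoulder centre, head top and nest rim are clear, so I'll set out: turn the tool, then hover over the nest.

play_rows:
  steps:
    - [[0, 0, 0, -0.12, 0.085], [0, 0, 0, -0.12, 0.085], [0, 0, 0, -0.12, 0.085], [0, 0, 0, -0.12, 0.085], [0, 0, 0, -0.12, 0.085]]
  squeeze: 30

```text
clock: 0.67
tool_pos: [0.1725, -0.6006, 0.2422]
eef_rot: [-3.141, -0.0, 0.886]
force: [0.0, -0.5, -0.5]
finger_gap: 0.0851
grasp_force: 0.0
```

play_rows:
  steps:
    - [[0.035, -0.0048, 0, 0, 0.085], [0.035, -0.0048, 0, 0, 0.085], [0.035, -0.0048, 0, 0, 0.085], [0.035, -0.0048, 0, 0, 0.085], [0.035, -0.0048, 0, 0, 0.085], [0.035, -0.0048, 0, 0, 0.085], [0.035, -0.0048, 0, 0, 0.085], [0.035, -0.0048, 0, 0, 0.085], [0.035, -0.0048, 0, 0, 0.085], [0.035, -0.0048, 0, 0, 0.085], [0.035, -0.0048, 0, 0, 0.085], [0.035, -0.0048, 0, 0, 0.085], [0.035, -0.0048, 0, 0, 0.085], [0.035, -0.0048, 0, 0, 0.085], [0.035, -0.0048, 0, 0, 0.085], [0.035, -0.0048, 0, 0, 0.085], [0.035, -0.0048, 0, 0, 0.085], [0.035, -0.0048, 0, 0, 0.085], [0.035, -0.0048, 0, 0, 0.085], [0.035, -0.0048, 0, 0, 0.085]]

```text
clock: 2.33
tool_pos: [0.5454, 0.0015, 0.2423]
eef_rot: [3.141, 0.0, 0.88]
force: [0.3, 0.1, 0.7]
finger_gap: 0.0849
grasp_force: 0.0
```

play_rows:
  steps:
    - [[0, 0, 0, 0, 0.085], [0, 0, 0, 0, 0.085], [0, 0, 0, 0, 0.085]]

```text
clock: 2.58
tool_pos: [0.5442, -0.0007, 0.242]
eef_rot: [-3.141, 0.001, 0.88]
force: [0.1, 0.4, 0.8]
finger_gap: 0.0852
grasp_force: 0.0
```

Run:
```python
from h import *
c,P=shot('wrist','w_nest.png')
s,T=tool(); print(s['clock'],s['tool_pos'],s['eef_rot'],s['joint_positions'].round(2),s['force'])
print(w2px(c,P,[.544,.001,.097]))
```

```text
2.6333 [ 0.54399856 -0.0015721   0.24202488] [-3.14151944e+00  1.88012130e-03  8.78282147e-01] [ 0.1   0.59 -0.3   1.81  0.24  0.78 -1.01] [-0.15627048  0.4900978   0.85615968]
[277.66601088 198.98947051]
```

View pics/w_nest.png

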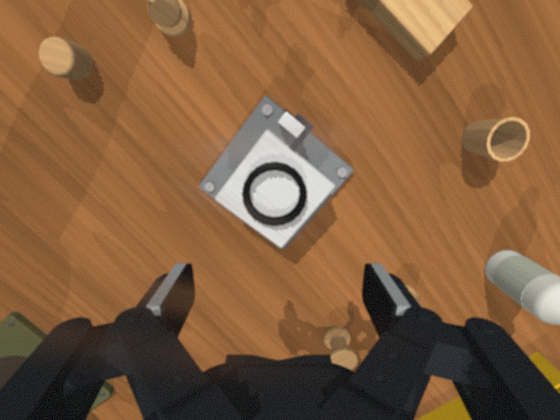

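The wrist view shows the nest ring centred at about (275,193), with the fingers open at (185,290) and (375,290). Next I'll fit the ring exactly.

Run:
```python
from h import *
c,P=shot('wrist'); g=cv2.cvtColor(c['img'],cv2.COLOR_RGB2GRAY)
m=np.zeros_like(g); cv2.circle(m,(275,193),36,255,-1)
d=((g<70)&(m>0)).astype(np.uint8)
cn=max(cv2.findContours(d,cv2.RETR_EXTERNAL,cv2.CHAIN_APPROX_NONE)[0],key=len)
e=cv2.fitEllipse(cn); print(e); w=px2w(c,P,e[0],.097); s,T=tool()
print('nest',w, 'in tool',np.linalg.inv(T)@np.r_[w,1])
print('diam',np.linalg.norm(px2w(c,P,(e[0][0]-e[1][1]/2,e[0][1]),.097)-px2w(c,P,(e[0][0]+e[1][1]/2,e[0][1]),.097)))
t,Q=shot('top')
for n,uv,z in[('body',(411.2,219.6),.056),('head',(190.3,275.1),.036),('nest',(299.1,233.4),.097)]:
    p=px2w(t,Q,uv,z);print(n,p, 'tool',(np.linalg.inv(T)@np.r_[p,1]))
```

```text
((273.8227233886719, 192.74574279785156), (60.55781555175781, 61.352874755859375), 116.62508392333984)
nest [0.54487052 0.00729214 0.097     ] in tool [ 0.00785241 -0.00518236  0.14511793  1.        ]
diam 0.05956535653179396
body [ 0.57254328 -0.25603076  0.056     ] tool [-0.17694167  0.1843686   0.18643761  1.        ]
head [0.45361325 0.25566357 0.036     ] tool [ 0.14068768 -0.23409146  0.20588525  1.        ]
nest [0.54513378 0.00268191 0.097     ] tool [ 0.00447447 -0.00203386  0.14512376  1.        ]
```

play_rows:
  steps:
    - [[-0.018, 0.018, 0, 0, 0.085], [-0.018, 0.018, 0, 0, 0.085], [-0.018, 0.018, 0, 0, 0.085], [-0.018, 0.018, 0, 0, 0.085], [-0.018, 0.018, 0.005, 0, 0.085], [-0.018, 0.018, 0.005, 0, 0.085], [-0.018, 0.018, 0.008, 0, 0.085], [-0.018, 0.018, 0.008, 0, 0.085], [-0.018, 0.018, 0.008, 0, 0.085], [-0.018, 0.018, 0.007, 0, 0.085], [0, 0, 0, 0, 0.085], [0, 0, 0, 0, 0.085], [0, 0, 0, 0, 0.085], [0, 0, 0, 0, 0.085]]

```text
clock: 3.9
tool_pos: [0.5688, -0.2522, 0.2017]
eef_rot: [-3.141, -0.001, 0.881]
force: [0.0, 0.6, 1.1]
finger_gap: 0.085
grasp_force: 0.0
```

Run:
```python
from h import *
c,P=shot('wrist'); s,T=tool(); print(s['tool_pos'],s['eef_rot'])
q=w2px(c,P,[.5725,-.256,.056]); print(q)
u,v=q.round().astype(int)
cv2.imwrite('pics/w_body.png',cv2.resize(c['img'][max(v-75,0):v+75,u-100:u+100],(800,600),interpolation=cv2.INTER_CUBIC)[:,:,::-1]); print(u-100,max(v-75,0))
```

```text
[ 0.56897639 -0.25211349  0.20182913] [ 3.14150218e+00 -9.46125120e-04  8.81650993e-01]
[284.29775646 200.8633001 ]
184 126
```

View pics/w_body.png

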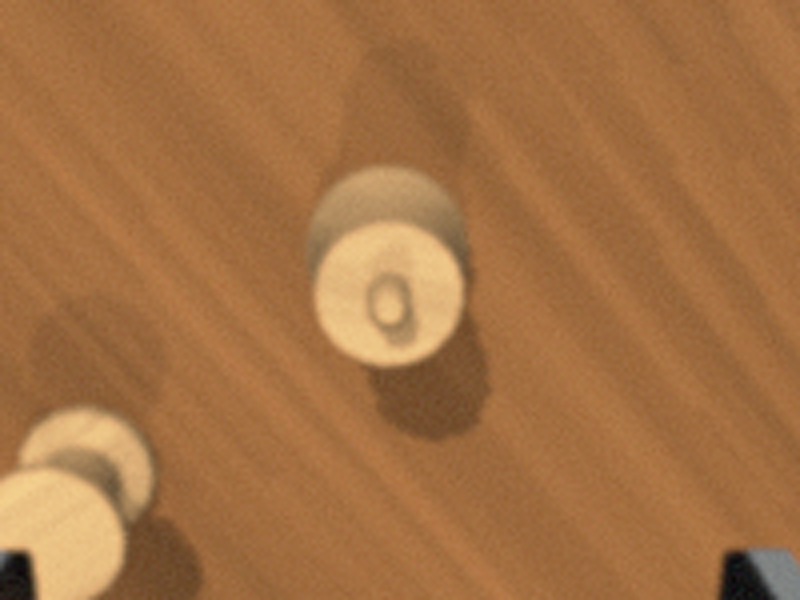

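The shoulder is centred at about (281,199), which puts the body 1.5 mm in x and 2 mm in y from the tool axis. I'll descend and grip.

play_rows:
  steps:
    - [[0.0015, 0.002, 0.02, 0, 0.085], [0, 0, 0.025, 0, 0.085], [0, 0, 0.025, 0, 0.085], [0, 0, 0.025, 0, 0.07], [0, 0, 0.025, 0, 0.06], [0, 0, 0.02, 0, 0.06], [0, 0, 0.016, 0, 0.06], [0, 0, 0.01, 0, 0.055], [0, 0, 0, 0, 0.05], [0, 0, 0, 0, 0.045]]

```text
clock: 4.78
tool_pos: [0.5716, -0.253, 0.0356]
eef_rot: [3.142, -0.0, 0.881]
force: [0.3, -0.5, 0.7]
finger_gap: 0.0452
grasp_force: 0.0
```

play_rows:
  steps:
    - [[0, 0, 0, 0, 0.042], [0, 0, 0, 0, 0.04], [0, 0, 0, 0, 0.038], [0, 0, 0, 0, 0.036], [0, 0, 0, 0, 0.034], [0, 0, 0, 0, 0.03], [0, 0, 0, 0, 0.03], [0, 0, 0, 0, 0.03], [0, 0, 0, 0, 0.03]]
  squeeze: 30

```text
clock: 5.53
tool_pos: [0.5718, -0.2539, 0.0363]
eef_rot: [3.14, -0.0, 0.88]
force: [-0.5, 0.7, 5.6]
finger_gap: 0.0349
grasp_force: 29.8
```

Run:
```python
from h import *
c,P=shot('wrist','w_grip.png'); s,T=tool(); print(s['clock'],s['tool_pos'],s['eef_rot'],s['force'],s['finger_gap'],s['grasp_force'])
for z in(-.021,-.035): print(w2px(c,P,(T@[0,0,z,1])[:3]))
```

```text
5.5833 [ 0.57177478 -0.25387198  0.03627496] [ 3.14022231e+00 -3.27646844e-04  8.79673361e-01] [-0.66126765  0.70745132  6.64127036] 0.03547375401790085 29.7583070397377
[280.0295872  302.63347719]
[280.25025681 323.89356425]
```

View pics/w_grip.png

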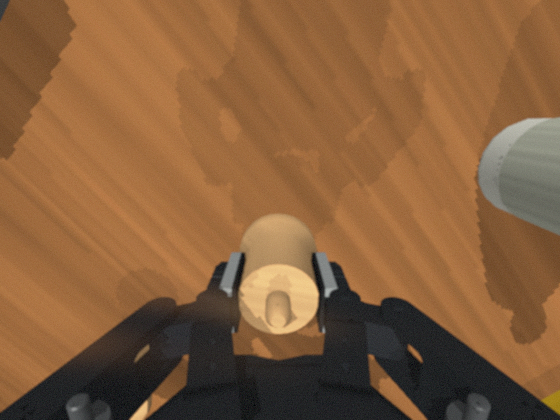

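The body is gripped and centred between the pads, with its shoulder at (279,300) against (280,303) expected. I'll lift it and go just short of the nest for a second look.

play_rows:
  steps:
    - [[0, 0, -0.01, 0, 0.03], [0, 0, -0.025, 0, 0.03], [0, 0, -0.03, 0, 0.03], [0, 0, -0.03, 0, 0.03], [0, 0, -0.03, 0, 0.03], [0.006, -0.008, -0.03, 0, 0.03], [0.006, -0.008, -0.03, 0, 0.03], [0.012, -0.0155, -0.025, 0, 0.03], [0.012, -0.0155, -0.01, 0, 0.03], [0.012, -0.0155, 0, 0, 0.03], [0.012, -0.0155, 0, 0, 0.03], [0.012, -0.0155, 0, 0, 0.03], [0.012, -0.0155, 0, 0, 0.03], [0.012, -0.0155, 0, 0, 0.03], [0.012, -0.0155, 0, 0, 0.03], [0.012, -0.0155, 0, 0, 0.03], [0.012, -0.0155, 0, 0, 0.03], [0.006, -0.008, 0, 0, 0.03], [0.006, -0.008, 0, 0, 0.03]]

```text
clock: 7.17
tool_pos: [0.5186, -0.0227, 0.2557]
eef_rot: [3.141, 0.0, 0.881]
force: [-0.1, -0.1, -0.6]
finger_gap: 0.0351
grasp_force: 30.1
```

play_rows:
  steps:
    - [[0, 0, 0, 0, 0.03], [0, 0, 0, 0, 0.03], [0, 0, 0, 0, 0.03], [0, 0, 0, 0, 0.03], [0, 0, 0, 0, 0.03]]

```text
clock: 7.58
tool_pos: [0.519, -0.0246, 0.2552]
eef_rot: [3.141, 0.0, 0.878]
force: [-0.3, 0.8, -1.2]
finger_gap: 0.0355
grasp_force: 30.1
```

Run:
```python
from h import *
c,P=shot('wrist','w_n2.png'); s,T=tool(); print(s['clock'],s['tool_pos'],s['eef_rot'],s['force'],s['finger_gap'])
q=w2px(c,P,[.545,.006,.097]); print(q)
g=cv2.cvtColor(c['img'],cv2.COLOR_RGB2GRAY)
m=np.zeros_like(g); cv2.circle(m,tuple(int(x) for x in q),38,255,-1)
d=((g<75)&(m>0)).astype(np.uint8)
cn=max(cv2.findContours(d,cv2.RETR_EXTERNAL,cv2.CHAIN_APPROX_NONE)[0],key=len)
e=cv2.fitEllipse(cn); w=px2w(c,P,e[0],.097); print(e,w,np.linalg.inv(T)@np.r_[w,1])
cv2.ellipse(c['img'],e,(0,255,0),1); cv2.imwrite('pics/w_n2e.png',c['img'][:,:,::-1])
```

```text
7.6333 [ 0.51901615 -0.0244098   0.25518658] [3.14139183e+00 3.38226606e-04 8.78304214e-01] [-0.5768858   0.28681471 -0.75844624] 0.03541435848060819
[279.32641398 157.19970718]
((278.3424377441406, 158.1358184814453), (55.88188552856445, 57.307861328125), 84.29853057861328) [0.54367447 0.00591223 0.097     ] [ 3.91343568e-02 -4.12630088e-04  1.58173271e-01  1.00000000e+00]
```

View pics/w_n2e.png

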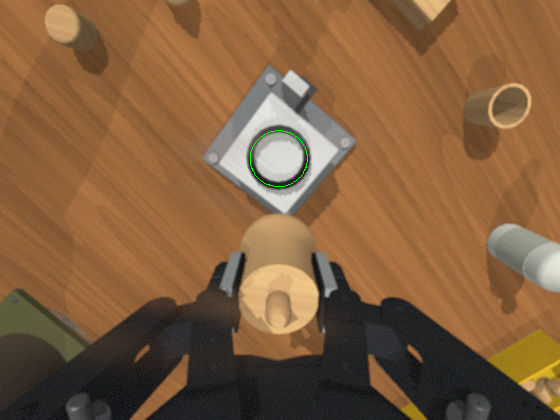

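The ring fit at (278,158) gives a nest offset of +38 mm in x and 0 in y for the held body. I'll move over it and come down to just above the ring, then probe gently.

play_rows:
  steps:
    - [[0.01, 0, 0, 0, 0.03], [0.014, 0, 0, 0, 0.03], [0.014, 0, 0, 0, 0.03], [0, 0, 0.02, 0, 0.03], [0, 0, 0.025, 0, 0.03], [0, 0, 0.025, 0, 0.03], [0, 0, 0.022, 0, 0.03], [0, 0, 0.015, 0, 0.03], [0, 0, 0.008, 0, 0.03], [0, 0, 0, 0, 0.03], [0, 0, 0, 0, 0.03], [0, 0, 0, 0, 0.03]]

```text
clock: 8.63
tool_pos: [0.5442, 0.0063, 0.1412]
eef_rot: [3.14, -0.002, 0.88]
force: [0.5, -0.3, -0.8]
finger_gap: 0.0351
grasp_force: 30.1
```

play_rows:
  steps:
    - [[0, 0, 0.002, 0, 0.03], [0, 0, 0.002, 0, 0.03], [0, 0, 0.002, 0, 0.03], [0, 0, 0.002, 0, 0.03], [0, 0, 0.001, 0, 0.03], [0, 0, 0, 0, 0.03], [0, 0, 0, 0, 0.03]]

```text
clock: 9.22
tool_pos: [0.5431, 0.0057, 0.1312]
eef_rot: [-3.142, 0.0, 0.88]
force: [-0.1, 0.4, -0.9]
finger_gap: 0.0353
grasp_force: 30.1
```

play_rows:
  steps:
    - [[0, 0, 0.0015, 0, 0.03], [0, 0, 0.0015, 0, 0.03], [0, 0, 0.0015, 0, 0.03], [0, 0, 0.0015, 0, 0.03], [0, 0, 0, 0, 0.03], [0, 0, 0, 0, 0.03]]

```text
clock: 9.72
tool_pos: [0.543, 0.0058, 0.1252]
eef_rot: [-3.141, 0.0, 0.88]
force: [-0.0, 0.1, -0.8]
finger_gap: 0.035
grasp_force: 30.1
```

play_rows:
  steps:
    - [[0, 0, 0.001, 0, 0.03], [0, 0, 0.001, 0, 0.03], [0, 0, 0.001, 0, 0.03], [0, 0, 0, 0, 0.03], [0, 0, 0, 0, 0.03]]

```text
clock: 10.13
tool_pos: [0.5431, 0.0058, 0.1222]
eef_rot: [3.142, 0.0, 0.88]
force: [-0.3, -0.1, 0.3]
finger_gap: 0.035
grasp_force: 30.1
```

play_rows:
  steps:
    - [[0, 0, 0.001, 0, 0.03], [0, 0, 0, 0, 0.034], [0, 0, 0, 0, 0.037], [0, 0, 0, 0, 0.042], [0, 0, 0, 0, 0.05], [0, 0, 0, 0, 0.055], [0, 0, 0, 0, 0.06], [0, 0, -0.01, 0, 0.06], [0, 0, -0.02, 0, 0.07], [0, 0, -0.025, 0, 0.085], [0, 0, -0.03, 0, 0.085], [0, 0, -0.03, 0, 0.085], [0, 0, -0.03, 0, 0.085], [0, 0, -0.02, 0, 0.085], [0, 0, 0, 0, 0.085], [0, 0, 0, 0, 0.085], [0, 0, 0, 0, 0.085], [0, 0, 0, 0, 0.085]]

```text
clock: 11.63
tool_pos: [0.5422, 0.0056, 0.2852]
eef_rot: [-3.14, 0.002, 0.88]
force: [-0.1, -0.5, -0.3]
finger_gap: 0.0851
grasp_force: 0.0
```

Run:
```python
from h import *
c,P=shot('wrist'); s,T=tool(); print(s['clock'],s['tool_pos'],s['eef_rot'],s['force'])
q=w2px(c,P,(T@[.001,0,s['tool_pos'][2]-.141,1])[:3]); print(q, c['img'][int(q[1]),int(q[0])])
a=c['img'][130:280,180:380]
cv2.imwrite('pics/w_b2.png',cv2.resize(a,(800,600),interpolation=cv2.INTER_CUBIC)[:,:,::-1])
```

```text
11.6833 [0.54226058 0.005631   0.28517328] [-3.13976319e+00  1.92176644e-03  8.79930624e-01] [0.33836751 0.21238896 0.5585475 ]
[278.98228848 199.48752063] [223 178 121]
```

View pics/w_b2.png

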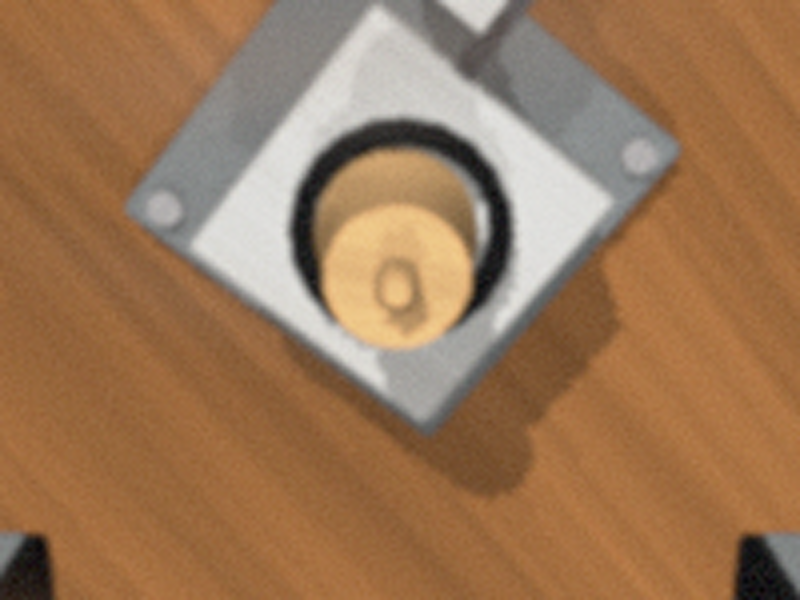

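The body stands upright in the nest and is let go, with its shoulder at (279,198.6) in the full picture, about 2 mm ahead of the tool axis. Now the head.

play_rows:
  steps:
    - [[0.0115, -0.0192, 0, 0, 0.085], [0.0115, -0.0192, 0, 0, 0.085], [0.0115, -0.0192, 0, 0, 0.085], [0.0115, -0.0192, 0, 0, 0.085], [0.0115, -0.0192, 0, 0, 0.085], [0.0115, -0.0192, 0, 0, 0.085], [0.0115, -0.0192, 0, 0, 0.085], [0.0115, -0.0192, 0.01, 0, 0.085], [0.0115, -0.0192, 0.018, 0, 0.085], [0.0115, -0.0192, 0.02, 0, 0.085], [0.0115, -0.0192, 0.02, 0, 0.085], [0.0115, -0.0192, 0.02, 0, 0.085], [0, 0, 0.015, 0, 0.085], [0, 0, 0, 0, 0.085], [0, 0, 0, 0, 0.085], [0, 0, 0, 0, 0.085], [0, 0, 0, 0, 0.085]]

```text
clock: 13.1
tool_pos: [0.4545, 0.2583, 0.1841]
eef_rot: [3.141, -0.001, 0.878]
force: [-0.1, -0.2, 0.3]
finger_gap: 0.0849
grasp_force: 0.0
```

Run:
```python
from h import *
c,P=shot('wrist'); s,T=tool(); print(s['clock'],s['tool_pos'],s['eef_rot'],s['joint_positions'].round(2))
q=w2px(c,P,[.453,.2587,.036]); u,v=q.round().astype(int); print(q)
a=c['img'][v-60:v+60,u-80:u+80]; g=cv2.GaussianBlur(a,(3,3),0).astype(int); b=g[:,:,1]
d=(b>b[50:70,70:90].mean()*.82).astype(np.uint8); n,l,st,ce=cv2.connectedComponentsWithStats(d); k=l[60,80]
cn=max(cv2.findContours((l==k).astype(np.uint8),cv2.RETR_EXTERNAL,cv2.CHAIN_APPROX_NONE)[0],key=len); e=cv2.fitEllipse(cn)
f=(e[0][0]+u-80,e[0][1]+v-60); w=px2w(c,P,f,.036); print(e,f,w,np.linalg.inv(T)@np.r_[w,1])
z=cv2.resize(a,(800,600),interpolation=cv2.INTER_CUBIC); cv2.ellipse(z,((e[0][0]*5+2,e[0][1]*5+2),(e[1][0]*5,e[1][1]*5),e[2]),(0,255,0),1)
cv2.imwrite('pics/w_head.png',z[:,:,::-1])
```

```text
13.15 [0.45447507 0.25835164 0.18416239] [ 3.14061799e+00 -1.37610099e-03  8.77950636e-01] [-0.44  0.65 -0.27  1.93  0.29  0.6  -1.59]
[277.36125958 200.25249382]
((78.9936752319336, 58.92124938964844), (34.516883850097656, 36.21045684814453), 119.0741195678711) (np.float64(275.9936752319336), np.float64(198.92124938964844)) [0.45283193 0.26061255 0.036     ] [ 4.86201709e-04 -2.85280419e-03  1.48160494e-01  1.00000000e+00]
```

View pics/w_head.png

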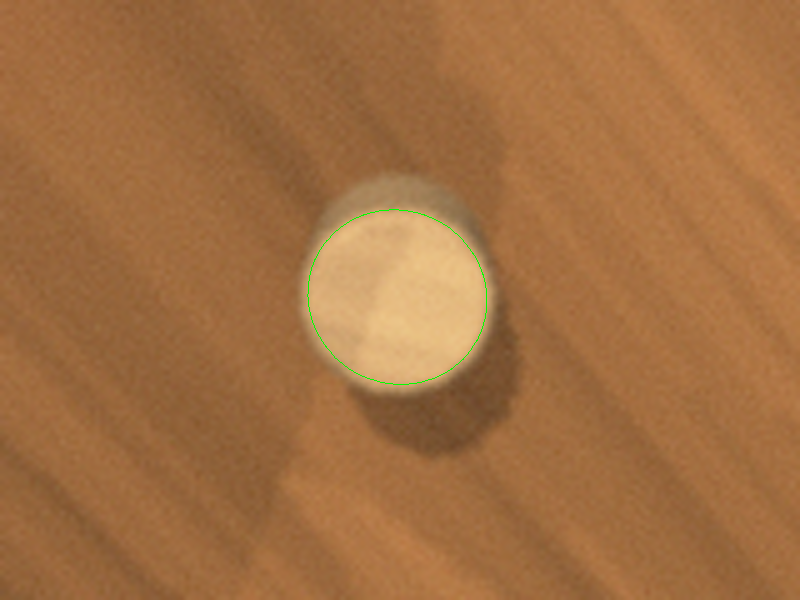

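The fit outlines the head's top disc at (276,199), which puts the head 0 mm in x and -3 mm in y from the tool axis. I'll grip it.

play_rows:
  steps:
    - [[0, -0.003, 0.02, 0, 0.085], [0, 0, 0.03, 0, 0.085], [0, 0, 0.03, 0, 0.08], [0, 0, 0.03, 0, 0.07], [0, 0, 0.025, 0, 0.06], [0, 0, 0.017, 0, 0.055], [0, 0, 0.01, 0, 0.055], [0, 0, 0.005, 0, 0.05], [0, 0, 0, 0, 0.048], [0, 0, 0, 0, 0.046], [0, 0, 0, 0, 0.044], [0, 0, 0, 0, 0.042], [0, 0, 0, 0, 0.04]]

```text
clock: 14.23
tool_pos: [0.4519, 0.2611, 0.0172]
eef_rot: [3.141, -0.002, 0.879]
force: [0.6, 0.4, 0.2]
finger_gap: 0.0402
grasp_force: 0.2
```

play_rows:
  steps:
    - [[0, 0, 0, 0, 0.038], [0, 0, 0, 0, 0.036], [0, 0, 0, 0, 0.034], [0, 0, 0, 0, 0.034], [0, 0, 0, 0, 0.034], [0, 0, 0, 0, 0.034]]
  squeeze: 45

```text
clock: 14.73
tool_pos: [0.4519, 0.261, 0.0174]
eef_rot: [3.141, -0.001, 0.88]
force: [-0.3, -1.8, 8.2]
finger_gap: 0.0376
grasp_force: 44.5
```

Run:
```python
from h import *
c,P=shot('wrist'); s,T=tool(); print(s['clock'],s['tool_pos'],s['eef_rot'],s['force'],s['finger_gap'],s['grasp_force'])
zt=-(.036-s['tool_pos'][2]); print(w2px(c,P,(T@[0,0,zt,1])[:3]),w2px(c,P,(T@[.02,0,zt,1])[:3]),w2px(c,P,(T@[-.02,0,zt,1])[:3]))
cv2.imwrite('pics/w_hg.png',cv2.resize(c['img'][180:390,140:420],(800,600))[:,:,::-1])
np.save('hg.npy',c['img'])
```

```text
14.7833 [0.45181034 0.26104686 0.01734752] [ 3.14073968e+00 -1.45139064e-03  8.79795677e-01] [0.17249932 0.64688787 8.00395591] 0.03768021786354592 44.492009854875505
[279.795388   299.42864573] [279.91400105 259.23836642] [279.68600686 335.83064639]
```

View pics/w_hg.png

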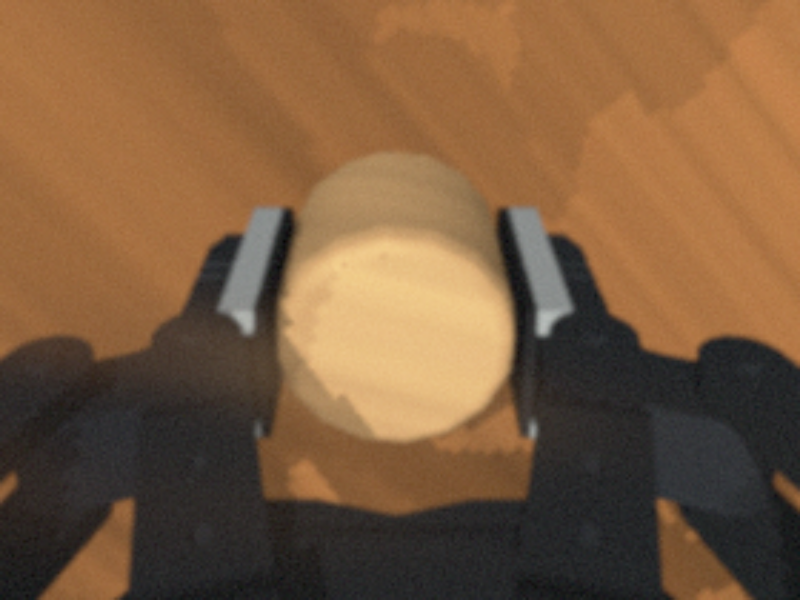

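The head is held squarely, with its disc rows at 260–334 as expected, and centred to within 0.5 mm. I'll lift it and carry it over the dowel.

play_rows:
  steps:
    - [[0, 0, -0.01, 0, 0.034], [0, 0, -0.025, 0, 0.034], [0, 0, -0.03, 0, 0.034], [0, 0, -0.03, 0, 0.034], [0, 0, -0.03, 0, 0.034], [-0.0115, 0.0194, -0.03, 0, 0.034], [-0.0115, 0.0194, -0.03, 0, 0.034], [-0.0115, 0.0194, -0.015, 0, 0.034], [-0.0115, 0.0194, 0, 0, 0.034], [-0.0115, 0.0194, 0, 0, 0.034], [-0.0115, 0.0194, 0, 0, 0.034], [-0.0115, 0.0194, 0, 0, 0.034], [-0.0115, 0.0194, 0, 0, 0.034], [-0.0115, 0.0194, 0, 0, 0.034], [-0.0115, 0.0194, 0, 0, 0.034], [-0.0115, 0.0194, 0, 0, 0.034], [-0.0115, 0.0194, 0, 0, 0.034]]

```text
clock: 16.2
tool_pos: [0.5424, 0.0049, 0.2169]
eef_rot: [3.142, 0.0, 0.88]
force: [0.8, 0.5, -0.2]
finger_gap: 0.0374
grasp_force: 45.8
```

play_rows:
  steps:
    - [[0, 0, 0, 0, 0.034], [0, 0, 0, 0, 0.034], [0, 0, 0, 0, 0.034], [0, 0, 0, 0, 0.034]]

```text
clock: 16.53
tool_pos: [0.5422, 0.0076, 0.2166]
eef_rot: [-3.141, -0.0, 0.882]
force: [-1.0, 1.2, -0.9]
finger_gap: 0.0372
grasp_force: 45.8
```

Run:
```python
from h import *
for _ in range(2):
    c,P=shot('wrist'); s,T=tool(); p=s['tool_pos']; print(s['clock'],p,s['eef_rot'][2],s['force'],s['finger_gap'])
y=s['eef_rot'][2]; d=np.array([.5432,.0067])-p[:2]; C,S=np.cos(y),np.sin(y); print('shift',C*d[0]+S*d[1],S*d[0]-C*d[1])
# head slip check: same picture region as at the grasp
a=np.load('hg.npy')[240:345,235:325].astype(np.float32).mean(2); b=c['img'][240:345,235:325].astype(np.float32).mean(2)
print(cv2.phaseCorrelate(cv2.Laplacian(a,-1,ksize=5),cv2.Laplacian(b,-1,ksize=5)))
```

```text
16.5833 [0.54224842 0.00759389 0.21657658] 0.8820617482309585 [ 0.61409556 -0.56508255 -1.52175542] 0.0374998347955386
16.6333 [0.54232856 0.00746429 0.21652541] 0.8819105191178349 [-0.13467137 -0.21975664 -0.50391215] 0.03726137688692906
shift -3.6041608659455305e-05 0.0011585580486470147
((-0.3044197955301371, -0.09015421018045089), 0.7202514817194684)
```

play_rows:
  steps:
    - [[0, 0.0012, 0.01, 0, 0.034], [0, 0, 0.015, 0, 0.034], [0, 0, 0.01, 0, 0.034], [0, 0, 0.005, 0, 0.034], [0, 0, 0, 0, 0.034], [0, 0, 0, 0, 0.034], [0, 0, 0, 0, 0.034]]

```text
clock: 17.22
tool_pos: [0.5439, 0.0056, 0.1766]
eef_rot: [3.141, -0.001, 0.88]
force: [0.8, 0.0, -1.0]
finger_gap: 0.0377
grasp_force: 45.8
```

play_rows:
  steps:
    - [[0, 0, 0.0015, 0, 0.034], [0, 0, 0.0015, 0, 0.034], [0, 0, 0.0015, 0, 0.034], [0, 0, 0.0015, 0, 0.034], [0, 0, 0.001, 0, 0.034], [0, 0, 0, 0, 0.034], [0, 0, 0, 0, 0.034], [0, 0, 0, 0, 0.034]]

```text
clock: 17.88
tool_pos: [0.5436, 0.0054, 0.1693]
eef_rot: [3.142, 0.0, 0.88]
force: [-0.4, -0.0, -0.8]
finger_gap: 0.0373
grasp_force: 45.8
```

play_rows:
  steps:
    - [[0.0004, -0.0006, 0.001, 0, 0.034], [0, 0, 0.0015, 0, 0.034], [0, 0, 0.0015, 0, 0.034], [0, 0, 0.0015, 0, 0.034], [0, 0, 0.0015, 0, 0.034], [0, 0, 0.001, 0, 0.034], [0, 0, 0, 0, 0.034], [0, 0, 0, 0, 0.034], [0, 0, 0, 0, 0.034]]

```text
clock: 18.63
tool_pos: [0.5434, 0.0061, 0.1613]
eef_rot: [3.142, 0.0, 0.88]
force: [0.4, -0.5, -0.7]
finger_gap: 0.0373
grasp_force: 45.8
```

play_rows:
  steps:
    - [[0, 0, 0.001, 0, 0.034], [0, 0, 0.001, 0, 0.034], [0, 0, 0.0005, 0, 0.034], [0, 0, 0.0005, 0, 0.034], [0, 0, 0, 0, 0.034], [0, 0, 0, 0, 0.034], [0, 0, 0, 0, 0.034]]

```text
clock: 19.22
tool_pos: [0.5436, 0.0063, 0.1585]
eef_rot: [3.141, -0.0, 0.88]
force: [0.1, 1.4, 2.1]
finger_gap: 0.0376
grasp_force: 46.0
```

The head is down on the shoulders, with contact at z = 0.1585 as predicted. Now I'll press gently in stages.

play_rows:
  steps:
    - [[0, 0, 0.001, 0, 0.034], [0, 0, 0.001, 0, 0.034], [0, 0, 0.001, 0, 0.034], [0, 0, 0.001, 0, 0.034], [0, 0, 0.001, 0, 0.034], [0, 0, 0.001, 0, 0.034], [0, 0, 0, 0, 0.034], [0, 0, 0, 0, 0.034], [0, 0, 0, 0, 0.034]]

```text
clock: 19.97
tool_pos: [0.5436, 0.0063, 0.1526]
eef_rot: [3.141, -0.0, 0.88]
force: [-0.5, 0.3, 5.8]
finger_gap: 0.0375
grasp_force: 46.5
```

play_rows:
  steps:
    - [[0, 0, 0.001, 0, 0.034], [0, 0, 0.001, 0, 0.034], [0, 0, 0.001, 0, 0.034], [0, 0, 0.001, 0, 0.034], [0, 0, 0, 0, 0.034], [0, 0, 0, 0, 0.034], [0, 0, 0, 0, 0.034]]

```text
clock: 20.55
tool_pos: [0.5436, 0.0063, 0.1489]
eef_rot: [3.141, -0.001, 0.88]
force: [-2.0, 0.3, 8.8]
finger_gap: 0.0369
grasp_force: 46.8
```

play_rows:
  steps:
    - [[0, 0, 0.001, 0, 0.034], [0, 0, 0.001, 0, 0.034], [0, 0, 0, 0, 0.034], [0, 0, 0, 0, 0.034], [0, 0, 0, 0, 0.034], [0, 0, 0, 0, 0.034], [0, 0, 0, 0, 0.034], [0, 0, 0, 0, 0.034], [0, 0, 0, 0, 0.034], [0, 0, 0, 0, 0.034], [0, 0, 0, 0, 0.034], [0, 0, 0, 0, 0.034], [0, 0, 0, 0, 0.034], [0, 0, 0, 0, 0.034], [0, 0, 0, 0, 0.034], [0, 0, 0, 0, 0.034], [0, 0, 0, 0, 0.034]]

```text
clock: 21.97
tool_pos: [0.5436, 0.0063, 0.147]
eef_rot: [3.141, -0.001, 0.88]
force: [-1.8, 0.8, 9.6]
finger_gap: 0.0376
grasp_force: 46.9
```

play_rows:
  steps:
    - [[0, 0, 0, 0, 0.034], [0, 0, 0, 0, 0.034], [0, 0, 0, 0, 0.034], [0, 0, 0, 0, 0.034], [0, 0, 0, 0, 0.034], [0, 0, 0, 0, 0.034], [0, 0, 0, 0, 0.034], [0, 0, 0, 0, 0.034], [0, 0, 0, 0, 0.034], [0, 0, 0, 0, 0.034], [0, 0, 0, 0, 0.034], [0, 0, 0, 0, 0.034], [0, 0, 0, 0, 0.034], [0, 0, 0, 0, 0.034], [0, 0, 0, 0, 0.034], [0, 0, 0, 0, 0.034], [0, 0, 0, 0, 0.034], [0, 0, 0, 0, 0.034]]

```text
clock: 23.47
tool_pos: [0.5436, 0.0063, 0.147]
eef_rot: [3.141, -0.001, 0.88]
force: [-2.3, 0.9, 10.0]
finger_gap: 0.0373
grasp_force: 46.9
```

Run:
```python
from h import *
f=[];z=[]
for _ in range(8): cams.capture('scene'); s=env.observe(); f.append(s['force']); z.append(s['tool_pos'])
print(s['clock'],np.mean(f,0),np.mean(z,0),s['grasp_force'],s['finger_gap'])
```

```text
23.8667 [-1.40671384  0.72845978  9.89980783] [0.54363712 0.00629513 0.14700591] 46.87395829707384 0.037309293457194595
```

The push is a steady 9.9 N and the TCP has gone down about 11.4 mm since contact. Both put the table within its band, and it has been held for about 3 s.

```bash
python3 -c "
from h import *
print(workorder.close_job())"
```

```text
the job is handed in; nothing more can be done
None
```

The job is handed in with the body upright in the nest, the head on the shoulders, and the gripper still holding it pressed at about 10 N. From the force and the tool's height the table is about 11–12 mm down, held about 3 s; I did not check the pointer in a picture, and no verdict came back.

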